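# Close the gluing clamp on a plinth: to touch, then a quarter turn

## Robot

A 6-joint arm with a two-finger parallel gripper is mounted at the origin on the work surface. World frame = base frame: x ahead of the robot, y to its left, z up, the work surface at z = 0. Lengths are in m, angles in rad, forces in N, time in s.
With the tool pointing down it reaches from about 0.35 to 0.775 m from the base axis. Payload 5.5 kg.
Tool frame: the origin (TCP) lies midway between the tips of the shut fingers; the grasp point (between the pads) lies grip_point_offset behind it (grip_point_offset is the distance from the TCP to the grasp point, in m); z points along the fingers, y is the direction in which the jaws open and shut (so a half turn about z gives the same grasp; the last joint's range is limited). The gripper opens to 85 mm and grips with 20 to 120 N. Pads are 22 mm wide; open, the fingers measure 114 mm over their backs; the gripper's body (76 mm by 85 mm) begins 54 mm behind the grasp point. The pads swing forward as they close: fully open they stand 13 mm farther back than shut.
Start: joints at [-1.275, 0.313, 0.046, 1.304, 0, 1.431], TCP at [0.243, -0.521, 0.231] pointing down, gripper open.
Joint ranges: [-2.76, 2.76], [-0.86, 1.69], [-1.03, 1.26], [-2.2, 2.34], [-1.47, 1.5], [-3.14, 3.14]. Speed limits (rad/s): [2.57, 2.57, 3.14, 3.14, 3.14, 3.14].

## Interface

Orientations are given as a unit quaternion [w, x, y, z].
In Python, from workcell import * gives the robot as it stands.
- The arm moves only by the tool send_rows, never from a script. Its argument "series" is one flat list of numbers, 7 for each row, row after row: the shift along the tool's x, y, z in cm, then the turn, a rotation vector about the tool's x, y, z in degrees, then the opening, from 0 (shut) to 1 (fully open). A call has 1 to 10 rows; each row is the pose to reach, as a shift and turn from the pose commanded when the call began, along the tool's axes at that moment; what a row does not reach only later rows make up. A row lasts 1/12 s, in which the tool goes at most 41.7 mm and 7.16 degrees, less where a joint would pass 70% of its speed; a pose out of reach is approached as far as the arm can. A call with a gripper value outside its range is refused whole. The fingers move at their own pace and stop on an object; "newtons" is the grip in N (left out, the last holds). Time passes only in rows, so rows that repeat a pose let the fingers close. It gives the time, the measured TCP pose, the force and the opening at its end, in the units of the state.
- get_state(): the state, without advancing time (a new reading comes with each control period).
- read_camera(name): name is "scene" or "top" or "wrist"; returns the picture (400x640x3 uint8, blue, green, red); there is no depth.
- camera_info(name): a dict with "K" (3x3 intrinsics, pixels), "xyz" and "attitude" of the camera in the world. Camera axes: x right, y down, z forward; pixel columns grow to the right and rows downward; lengths in m; the calibration is good to about 2 mm. A picture is of the moment at which its call begins: read the wrist's pose just before it. camera_info takes no time and is no camera call; for the wrist camera it gives the pose at the moment of the call.
- hand_in(): hands the job in, once; it reports no verdict.
Trained networks look in the newest picture that a camera, given by its name, has taken for a name from the list of things; names that differ only in an ending like _2 or _b are one class to them, and where a whole thing is asked for, a point or a joint stands for the part that bears it (a point fixed in the world has none). Each returns a list of dicts, best first, with "p" (0 to 1); they miss things now and then, are a little off and sometimes report something else, mostly with a low value. They report only what shows in the picture. A call takes as long as a camera call. They do not tell look-alikes from the thing itself.
- silhouettes(camera, label): "pixels" (400x640 bool, what is visible of it) and "box" ([left, top, width, height] in pixels, round what is visible of it).
The state is a dict: "clock": time; "joint_pos": joint angles; "qvel": joint speeds; "tau": joint torques, N m; "tcp_pos": TCP position; "orientation": TCP orientation; "wrist_force": force on the tool from outside, world axes, zero at the start; "ft_torque": the same for the moment, N m; "finger_gap": finger opening in m.
Only numpy, scipy, OpenCV 4.12 (cv2) and the standard library are available. Lean on these libraries where they do the work, as an engineer would, in place of code of your own. Each camera call takes 0.05 s, during which the arm holds its last target. There are 200 camera calls.

## Task

The long wooden plinth lying in the gluing jig has fresh glue under its facing: slide it gently along the bed until its far end is fully home against the upright steel bar of the clamp, with the clamp still open. Then turn the clamp's thumb key clockwise until the rubber pad just touches the plinth, give it one quarter of a turn more and no further, and leave it clamped. Disturb nothing else on the worktop.

Things in the scene. Friction and masses are not known exactly. Their poses are not given: they have to be found in the camera images.
- jig: Gluing jig, fixed: a beech bed, top 30 mm above the worktop, with an upright F-clamp at its far end. Origin on the worktop under the clamp's screw axis; x along the bed towards the clamp's bar (bed x -155 to +90, y +-45 mm), z up. Two cleats (y 22 to 34 mm either side, 8 mm high) guide the plinth with 2 mm play. The clamp arm runs from the bar to the screw at x 0, y 0, its top 100 mm up.
- bar_stop (a point): Point on the front face of the clamp's upright steel bar (8 x 20 mm, its top 127 mm above the worktop), 65 mm beyond the screw axis along the jig's x and 12 mm above the bed: the plinth's far end butts against this face when home. Axes as the jig's.
- plinth: The work: dark wood with a pale plywood facing on top, one rigid block 150 mm long (its x), 40 wide, 24 thick, 0.1 to 0.2 kg, flat on the bed between the cleats, its far end under the open clamp, 20 to 40 mm short of the bar. Origin at the centre of its underside, x towards the bar. Home, its origin is at x -10 mm in the jig's frame. It slides easily (1 N or so); the bar stops it dead.
- near_end (a point): Centre of the plinth's near end face (40 x 24 mm), 75 mm from the plinth's origin towards -x and 12 mm above the bed: push here along x. Home, it lies 85 mm before the screw axis.
- spindle: The clamp's screw, one piece: flat upright steel thumb key (42 mm along its x, 11 thick along its y, 26 high), 10 mm threaded spindle through the arm, 30 mm rubber pad below. Origin on the axis amid the key, the point to pinch from above, about 130 mm up; the key reaches 12 mm above and 14 below it, then 13 mm or more of bare spindle down to the arm. Clockwise from above closes it, 2 mm a turn.
- key_top (a point): Top of the thumb key, on the screw axis; same axes as the spindle. At the start the pad hangs 0.15 to 0.95 of a turn above the plinth; the arm's height and screw's length are not known that well, so feel the touch: free, the key drags with about 0.035 N m, and from the touch its resisting torque climbs by about 0.1 N m, and the clamp force by about 12 N, per eighth of a turn. It stays where left.
- varnish: Bystander: a sealed glass pot of varnish with a black cap, 42 mm across, 56 mm high, standing near the jig; origin at the centre of its foot.
- pin_vice: Bystander: a small steel pin vice with a drill in it, about 100 mm long, 10 mm thick, lying beside the jig; origin under its middle.
- paint_a: Bystander: a small paint jar with a white cap, 32 mm across, 48 mm high, near the jig; origin at the centre of its foot.
- paint_b: Bystander: another such paint jar, 32 mm across, 48 mm high, near the jig; origin at the centre of its foot.
- holder: Bystander: the orange plastic handle holder with a spring clip on top, 42 mm across, 105 mm high, standing at the left; origin at the centre of its foot.
- brush: Bystander: a brush 170 mm long, lying at the right; origin under its middle.
Not all that is in view belongs to the job. What is meant by the plinth is not orange, and is the smaller of those in its own colour.

How it is judged:
By the outcome, as a careful person would: the job done as asked, in the order asked, and still so for the second after the job is handed in, with the robot touching nothing.
It also fails if it takes over 72 s, if anything falls off the work surface, if the arm or the gripper's body presses on something with over 40 N, if the wrist force passes 120 N, or if a joint passes its speed limit or range.

## Working session

There is one attempt and no reset: what is moved stays moved. The work goes in short steps, Python scripts to look and compute and a tool call to move; the robot and the scene stay as the last step left them, time stands still between calls to the robot, and variables do not carry over. Pictures are saved under pics/ and viewed, about 8 in all and at most 12, crops included, and the job is handed in when it is done.

Besides the shell and the picture viewer there is one more tool, called after "Request:" as a command line: name --argument value ..., lists and objects as JSON in quotes. send_rows: Moves the arm, as the interface text tells. Its arguments: {"type":"object","properties":{"series":{"type":"array"},"newtons":{"type":"number"}},"required":["series"]}

```bash
mkdir -p pics; ls; python3 - <<'E'
from workcell import *
import cv2
s=get_state();print(s)
for c in("scene","top"):
    cv2.imwrite(f"pics/{c}0.png",read_camera(c));i=camera_info(c);print(c,i)
    for l in("jig","plinth","spindle","varnish","pin_vice","paint_a","holder","brush"):
        print(l,[(round(d["p"],2),d["box"]) for d in silhouettes(c,l)])
E
```

```text
pics
{'clock': 0.0, 'joint_pos': array([-1.27459855e+00,  3.14007613e-01,  4.49627176e-02,  1.30360403e+00,
       -3.26656982e-06,  1.43121547e+00]), 'qvel': array([ 0.00127583, -0.0011411 ,  0.00110832, -0.00081839, -0.00124795,
       -0.00057079]), 'tau': array([-5.04841762e-05, -4.80629826e+01,  2.98532546e+01,  1.94659468e-02,
       -2.43795539e-04,  1.43683542e-05]), 'tcp_pos': array([ 0.24256373, -0.52075814,  0.23039813]), 'orientation': array([-9.23334955e-04,  9.76355470e-01,  2.16169236e-01, -7.40914069e-05]), 'wrist_force': array([ 0.02839379, -0.65433516,  0.45524571]), 'ft_torque': array([ 0.01722362,  0.06203889, -0.00427071]), 'finger_gap': 0.08524369291354307}
scene {'K': array([[505.34120274,   0.        , 316.74390228],
       [  0.        , 505.34120274, 197.53654443],
       [  0.        ,   0.        ,   1.        ]]), 'xyz': array([1.53354251, 0.43713494, 0.86705486]), 'attitude': array([-0.26212708,  0.49390954,  0.73234242, -0.3886095 ])}
jig [(0.64, [316.2, 214.4, 39.6, 74.3])]
plinth [(0.77, [243.2, 187.7, 57.8, 45.1]), (0.73, [385.9, 194.7, 45.2, 31.4]),
[... 463 characters left out ...]
567592 ],
       [  0.        , 396.20142534, 199.26583012],
       [  0.        ,   0.        ,   1.        ]]), 'xyz': array([0.27513156, 0.04420165, 1.21239194]), 'attitude': array([ 0.07604237, -0.70208711,  0.70373067, -0.07781001])}
jig [(0.69, [272.8, 146.0, 49.4, 82.9])]
plinth [(0.92, [232.0, 256.9, 47.1, 35.5]), (0.83, [287.3, 165.7, 20.4, 46.9]), (0.63, [347.6, 204.4, 66.4, 40.0])]
spindle [(0.73, [293.2, 179.4, 16.5, 36.1]), (0.49, [288.3, 166.3, 12.2, 11.4])]
varnish [(0.47, [257.3, 209.0, 14.6, 14.4])]
pin_vice []
paint_a [(0.49, [252.8, 155.3, 10.4, 13.4]), (0.49, [316.8, 143.8, 9.9, 13.6])]
holder [(0.56, [163.6, 214.8, 21.7, 14.4])]
brush [(0.77, [453.2, 136.5, 22.0, 47.3])]
```

```bash
python3 - <<'E'
import cv2
a=cv2.imread("pics/scene0.png")[170:320,220:440];b=cv2.imread("pics/top0.png")[110:310,220:430]
cv2.imwrite("pics/c1.png",cv2.resize(a,None,fx=3.6,fy=3.6,interpolation=2))
cv2.imwrite("pics/c2.png",cv2.resize(b,None,fx=3,fy=3,interpolation=2))
E
```

```text
(no output)
```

View pics/c1.png

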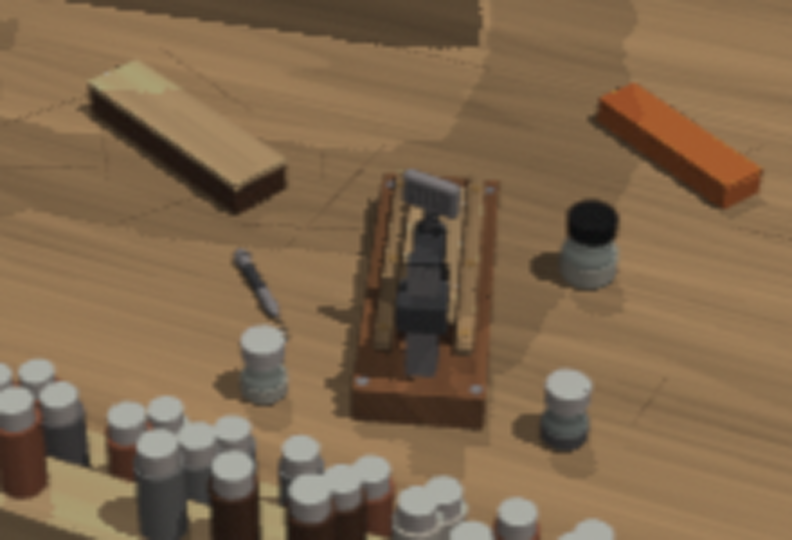

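View pics/c2.png

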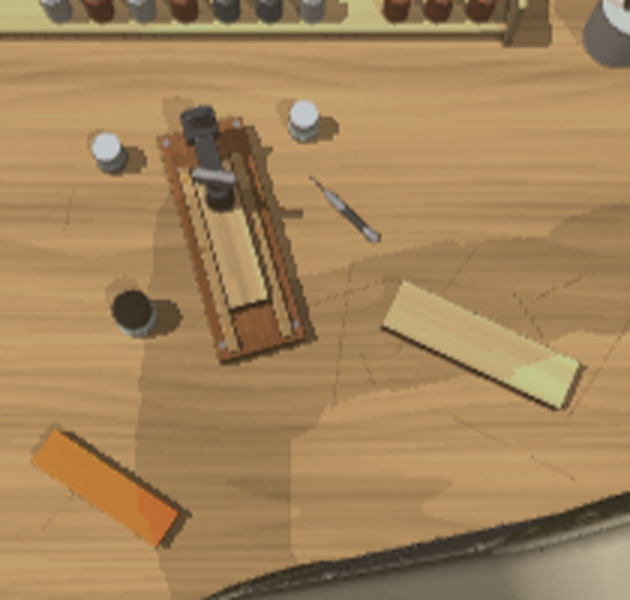

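```bash
cat > h.py <<'E'
from workcell import *
import numpy as np, cv2
from scipy.spatial.transform import Rotation as R
def rot(q): return R.from_quat(np.r_[q[1:],q[0]])
def back(i,uv,z):
    d=rot(i["attitude"]).apply(np.linalg.solve(i["K"],[*uv,1])); return i["xyz"]+d*(z-i["xyz"][2])/d[2]
def proj(i,P):
    p=rot(i["attitude"]).inv().apply(np.atleast_2d(P)-i["xyz"])@i["K"].T; return p[:,:2]/p[:,2:]
E
python3 - <<'E'
from h import *
i=camera_info("top");f=lambda u,v,z:back(i,(220+(u+.5)/3-.5,110+(v+.5)/3-.5),z)
C=np.array([f(*p,.03) for p in((160,138),(240,120),(314,340),(222,363))]);print(C.round(4))
J=np.array([[.09,.045],[.09,-.045],[-.155,-.045],[-.155,.045]])
mc,mj=C[:,:2].mean(0),J.mean(0)
H=(J-mj).T@(C[:,:2]-mc);th=np.arctan2(H[0,1]-H[1,0],H[0,0]+H[1,1])
Rm=np.array([[np.cos(th),-np.sin(th)],[np.sin(th),np.cos(th)]]);o=mc-Rm@mj
print("yaw",np.degrees(th),"origin",o,"res",(C[:,:2]-(J@Rm.T+o)).round(4))
print("key",f(214,176,.142),"plinth near end top",f(230,312,.054),f(270,300,.054))
for n,p,z in(("varnish",(130,312),.056),("pa",(105,147),.048),("pb",(303,114),.048)):print(n,f(*p,z))
ks=np.array([f(194,172,.142),f(234,181,.142)]);print(ks)
E
```

```text
[[0.6772 0.1895 0.03  ]
 [0.6969 0.1061 0.03  ]
 [0.4637 0.0297 0.03  ]
 [0.4406 0.1219 0.03  ]]
yaw 16.644736305997917 origin [0.60076116 0.12111027] res [[ 0.0031 -0.0005]
 [-0.003   0.0024]
 [-0.0014 -0.0039]
 [ 0.0013  0.0021]]
key [0.60162634 0.12418258 0.142     ] plinth near end top [0.48808845 0.11301744 0.054     ] [0.50010238 0.07345649 0.054     ]
varnish [0.48793543 0.21170536 0.056     ]
pa [0.6615327  0.24347312 0.048     ]
pb [0.69689138 0.04017272 0.048     ]
[[0.60557748 0.14301496 0.142     ]
 [0.59670438 0.1053676  0.142     ]]
```

```bash
python3 - <<'E'
from h import *
import workcell
print(grip_point_offset if 'grip_point_offset' in globals() else [n for n in dir(workcell) if n[0]!='_'])
i=camera_info("wrist");s=get_state();T=rot(s["orientation"])
print(i["K"],T.inv().apply(i["xyz"]-s["tcp_pos"]),(T.inv()*rot(i["attitude"])).as_matrix().round(3))
E
```

```text
0.0187
[[306.85834369   0.         319.25213103]
 [  0.         306.85834369 199.60128168]
 [  0.           0.           1.        ]] [ 7.08120561e-02 -6.64007346e-05 -1.42999231e-01] [[-0.001 -0.961 -0.277]
 [ 1.    -0.001  0.   ]
 [-0.    -0.277  0.961]]
```

Request:
send_rows --series '[40,-40,2,0,0,-70,0.3,40,-40,2,0,0,-70,0.3,40,-40,2,0,0,-70,0.3,40,-40,2,0,0,-70,0.3,40,-40,2,0,0,-70,0.3,40,-40,2,0,0,-70,0.3,40,-40,2,0,0,-70,0.3,40,-40,2,0,0,-70,0.3,40,-40,2,0,0,-70,0.3,40,-40,2,0,0,-70,0.3]'

```text
clock: 1.73
tcp_pos: [0.3856, -0.1282, 0.2169]
orientation: [0.001, 0.674, 0.739, 0.0]
wrist_force: [1.1, -0.7, -0.1]
finger_gap: 0.0256
```

Request:
send_rows --series '[19.7,7.7,0,0,0,-11.3,0,19.7,7.7,0,0,0,-11.3,0,19.7,7.7,0,0,0,-11.3,0,19.7,7.7,0,0,0,-11.3,0,19.7,7.7,0,0,0,-11.3,0,19.7,7.7,0,0,0,-11.3,0,19.7,7.7,0,0,0,-11.3,0,19.7,7.7,0,0,0,-11.3,0]'

```text
clock: 2.4
tcp_pos: [0.4448, 0.073, 0.2165]
orientation: [0.0, 0.599, 0.8, -0.0]
wrist_force: [1.0, -0.1, -0.5]
finger_gap: -0.0003
```

```bash
python3 - <<'E'
from h import *
i=camera_info("wrist");im=read_camera("wrist");cv2.imwrite("pics/w1.png",im);s=get_state()
np.save("w1.npy",np.r_[i["xyz"],i["attitude"]])
print(s["tcp_pos"],s["orientation"],s["clock"],s["joint_pos"].round(2))
for l in("plinth","spindle","jig"):print(l,[(round(d["p"],2),d["box"]) for d in silhouettes("wrist",l)])
E
```

```text
[0.44467518 0.07229095 0.21644824] [-4.52823179e-05  6.00051273e-01  7.99961464e-01 -3.51550027e-04] 2.45 [-0.02  0.08 -0.28  1.21 -0.    1.27]
plinth [(0.89, [370.7, 152.0, 153.4, 43.0]), (0.7, [170.0, 0.1, 88.8, 55.5]), (0.52, [315.5, 322.6, 8.9, 8.9])]
spindle [(0.85, [473.0, 164.5, 92.5, 65.7])]
jig [(0.93, [330.7, 129.8, 298.9, 100.1]), (0.6, [469.9, 166.8, 93.9, 61.3])]
```

View pics/w1.png

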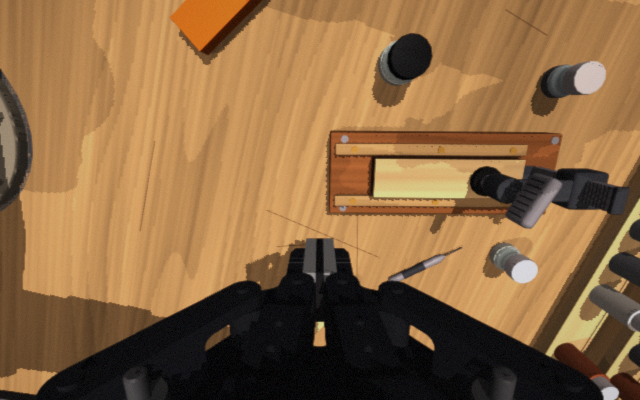

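```bash
python3 - <<'E'
from h import *
a=np.load("w1.npy");i=camera_info("wrist");i["xyz"]=a[:3];i["attitude"]=a[3:]
C=np.array([back(i,p,.03)[:2] for p in((562,134),(331,131),(329,213))])
print(C.round(4))
J=np.array([[.09,.045],[-.155,.045],[-.155,-.045]])
mc,mj=C.mean(0),J.mean(0);H=(J-mj).T@(C-mc);th=np.arctan2(H[0,1]-H[1,0],H[0,0]+H[1,1])
Rm=np.array([[np.cos(th),-np.sin(th)],[np.sin(th),np.cos(th)]]);o=mc-Rm@mj
print(np.degrees(th),o,(C-(J@Rm.T+o)).round(4))
for n,p,z in(("pl",(374,156),.054),("pr",(374,199),.054),("keyA",(551,177),.14),("keyB",(516,222),.14),("keyA2",(541,170),.14),("keyB2",(508,212),.14)):
    w=back(i,p,z)[:2];print(n,w.round(4),(Rm.T@(w-o)).round(4))
g=cv2.imread("pics/w1.png");cv2.imwrite("pics/w1c.png",cv2.resize(g[120:240,320:640],None,fx=2.5,fy=2.5,interpolation=2))
E
```

```text
[[0.6768 0.1901]
 [0.4427 0.1248]
 [0.4669 0.0373]]
15.724888377096706 [0.60345689 0.12281829] [[-0.0011 -0.0005]
 [ 0.0006  0.0006]
 [ 0.0005 -0.0002]]
pl [0.4896 0.1147] [-0.1118  0.023 ]
pr [0.5042 0.0726] [-0.1092 -0.0215]
keyA [0.6003 0.1438] [0.0026 0.0211]
keyB [0.5915 0.1049] [-0.0163 -0.014 ]
keyA2 [0.5908 0.1464] [-0.0058  0.0262]
keyB2 [0.5821 0.1105] [-0.0238 -0.0061]
```

View pics/w1c.png

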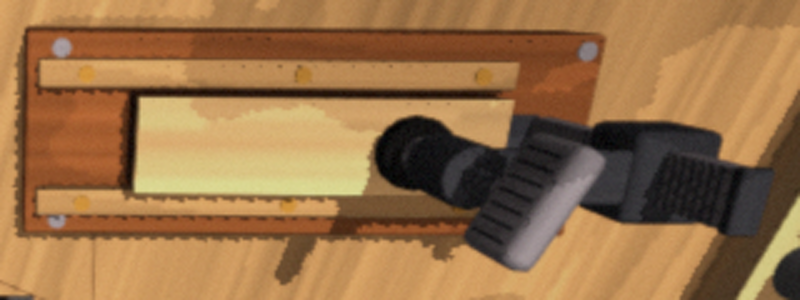

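Request:
send_rows --series '[0.4,2,3,0,0,0,0,0.4,2,6,0,0,0,0,0.4,2,9,0,0,0,0,0.4,2,12,0,0,0,0,0.4,2,14.5,0,0,0,0,0.4,2,16.5,0,0,0,0,0.4,2,17.9,0,0,0,0,0.4,2,17.9,0,0,0,0]'

```text
clock: 3.27
tcp_pos: [0.4605, 0.0808, 0.0349]
orientation: [-0.002, 0.601, 0.799, -0.002]
wrist_force: [-0.6, -1.1, 0.4]
finger_gap: -0.0002
```

```bash
python3 - <<'E'
from h import *
i=camera_info("wrist");im=read_camera("wrist");s=get_state()
np.save("w2.npy",np.r_[i["xyz"],i["attitude"]]);cv2.imwrite("pics/w2.png",im)
print(s["tcp_pos"],s["orientation"],s["clock"],s["wrist_force"])
E
```

```text
[0.46163752 0.08102623 0.03642763] [-0.00133323  0.6009201   0.79930724 -0.00108912] 3.3167 [0.41400281 0.23955517 0.84097118]
```

View pics/w2.png

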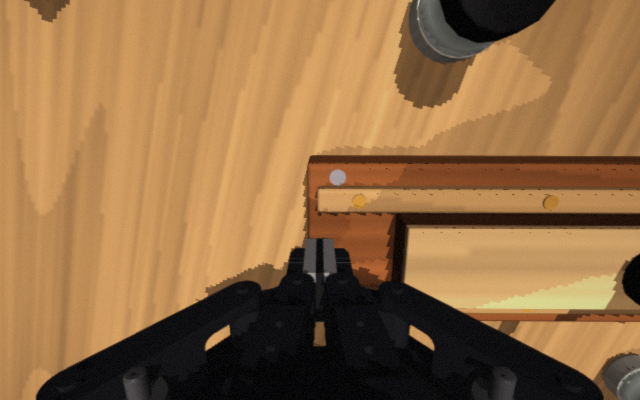

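```bash
python3 - <<'E'
from h import *
a=np.load("w2.npy");i=camera_info("wrist");i["xyz"]=a[:3];i["attitude"]=a[3:]
s=get_state();T=rot(s["orientation"]);t=s["tcp_pos"]
for n,p,z in(("bedNL",(309,157),.03),("bedL at 600",(600,157),.03),("clL",(319,190),.038),("pNL",(408,227),.054),("pNR",(403,308),.054),("pL far",(620,227),.054)):
    print(n,T.inv().apply(back(i,p,z)-t).round(4))
print(t, proj(i,t))
E
```

```text
bedNL [ 0.0493 -0.0056  0.0065]
bedL at 600 [0.0492 0.1341 0.006 ]
clL [ 0.0349 -0.0008 -0.0015]
pNL [ 0.0226  0.0376 -0.0177]
pNR [-0.0178  0.0384 -0.0177]
pL far [ 0.0226  0.1283 -0.018 ]
[0.46163752 0.08102623 0.03642763] [[320.67260586 256.04967837]]
```

Request:
send_rows --series '[0.2,0.3,0,0,0,0,0,0.2,0.7,0,0,0,0,0,0.2,1.1,0,0,0,0,0,0.2,1.5,0,0,0,0,0,0.2,1.8,0,0,0,0,0,0.2,2.0,0,0,0,0,0,0.2,2.15,0,0,0,0,0,0.2,2.3,0,0,0,0,0,0.2,2.45,0,0,0,0,0,0.2,2.6,0,0,0,0,0]'

```text
clock: 4.15
tcp_pos: [0.487, 0.0915, 0.0374]
orientation: [-0.0, 0.6, 0.8, -0.0]
wrist_force: [-1.7, -0.7, 0.6]
finger_gap: -0.0001
```

Request:
send_rows --series '[0,0.15,0,0,0,0,0,0,0.3,0,0,0,0,0,0,0.45,0,0,0,0,0,0,0.6,0,0,0,0,0,0,0.75,0,0,0,0,0,0,0.9,0,0,0,0,0,0,1.05,0,0,0,0,0,0,1.2,0,0,0,0,0,0,1.35,0,0,0,0,0,0,1.5,0,0,0,0,0]'

```text
clock: 4.98
tcp_pos: [0.502, 0.0957, 0.0375]
orientation: [0.0, 0.6, 0.8, -0.0]
wrist_force: [-0.6, -0.8, -0.4]
finger_gap: -0.0002
```

```bash
python3 - <<'E'
from h import *
i=camera_info("wrist");im=read_camera("wrist");s=get_state()
np.save("w3.npy",np.r_[i["xyz"],i["attitude"]]);cv2.imwrite("pics/w3.png",im)
print(s["tcp_pos"],s["orientation"],s["clock"],s["wrist_force"])
E
```

```text
[0.50241514 0.09576185 0.03759621] [2.08503829e-04 5.99931765e-01 8.00051135e-01 1.26353216e-04] 5.0333 [ 0.0558257   0.82373188 -0.46593081]
```

View pics/w3.png

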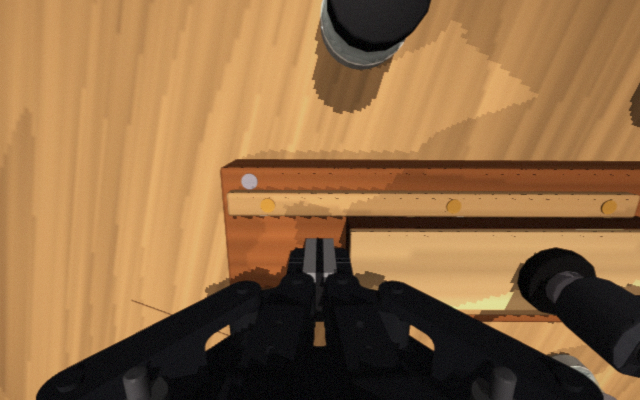

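Request:
send_rows --series '[0,0.1,0,0,0,0,0,0,0.2,0,0,0,0,0,0,0.3,0,0,0,0,0,0,0.4,0,0,0,0,0,0,0.45,0,0,0,0,0]'

```text
clock: 5.45
tcp_pos: [0.5064, 0.097, 0.0376]
orientation: [0.0, 0.6, 0.8, 0.0]
wrist_force: [-0.9, 0.8, 1.5]
finger_gap: -0.0001
```

Request:
send_rows --series '[0,0.05,0,0,0,0,0,0,0.1,0,0,0,0,0,0,0.15,0,0,0,0,0,0,0.15,0,0,0,0,0]'

```text
clock: 5.78
tcp_pos: [0.5077, 0.0974, 0.0376]
orientation: [0.0, 0.6, 0.8, 0.0]
wrist_force: [-1.2, -0.7, 1.1]
finger_gap: -0.0001
```

```bash
cat > st.py <<'E'
from h import *
F=[];M=[]
for k in range(3):
    i=camera_info("wrist");read_camera("wrist");s=get_state();F.append(s["wrist_force"]);M.append(s["ft_torque"])
q=s["orientation"];print(s["clock"],s["tcp_pos"].round(5),"yaw",round(np.degrees(2*np.arctan2(q[2],q[1])),2),"F",np.mean(F,0).round(2),"M",np.mean(M,0).round(4),"std",np.std(M,0).round(4),"q",s["joint_pos"][[0,5]].round(3),s["finger_gap"])
print("along jig",np.mean(F,0)[:2]@[.961,.276],"x",(s["tcp_pos"][:2]-[.6025,.122])@[.961,.276])
E
python3 st.py
```

```text
5.9333 [0.50774 0.09738 0.03759] yaw 106.27 F [-0.78  0.07  1.4 ] M [-0.0388  0.2227  0.0135] std [0.0118 0.0527 0.0196] q [0.034 1.321] -0.00011315237024741648
along jig -0.7302191164709644 x -0.0978556657653141
```

Request:
send_rows --series '[0,0.05,0,0,0,0,0,0,0.1,0,0,0,0,0,0,0.15,0,0,0,0,0,0,0.2,0,0,0,0,0]'

```text
clock: 6.27
tcp_pos: [0.5079, 0.0975, 0.0374]
orientation: [-0.001, 0.6, 0.8, -0.001]
wrist_force: [-7.5, -3.2, 5.9]
finger_gap: -0.0004
```

Request:
send_rows --series '[0,0.04,0,0,0,0,0,0,0.08,0,0,0,0,0,0,0.12,0,0,0,0,0]'

```text
clock: 6.52
tcp_pos: [0.5079, 0.0975, 0.0374]
orientation: [-0.001, 0.6, 0.8, -0.002]
wrist_force: [-10.0, -4.3, 9.9]
finger_gap: -0.0002
```

Request:
send_rows --series '[0,-0.2,0,0,0,0,0,0,-0.8,0,0,0,0,0,0,-2,0,0,0,0,0,0,-4,0,0,0,0,0,0,-4,-3,0,0,0,0.2,0,-4,-7,0,0,0,0.5,0,-4,-11,0,0,0,1,0,-4,-15,0,0,0,1,0,-3,-19,0,0,0,1,0,-2,-21,0,0,0,1]'

```text
clock: 7.35
tcp_pos: [0.4936, 0.0929, 0.2531]
orientation: [0.003, 0.6, 0.8, 0.003]
wrist_force: [2.0, 0.5, 0.1]
finger_gap: 0.072
```

```bash
python3 - <<'E'
from h import *
i=camera_info("wrist");im=read_camera("wrist");s=get_state()
np.save("w4.npy",np.r_[i["xyz"],i["attitude"]]);cv2.imwrite("pics/w4.png",im)
print(s["tcp_pos"],s["orientation"],s["clock"],s["wrist_force"],s["joint_pos"])
E
```

```text
[0.49706042 0.09321763 0.25542691] [0.00552428 0.59989654 0.80004444 0.00474484] 7.4 [4.59334814 0.06168415 3.84376131] [ 2.61779481e-02  1.59941341e-01 -9.38634131e-02  1.30243863e+00
  5.83460381e-04  1.31296555e+00]
```

View pics/w4.png

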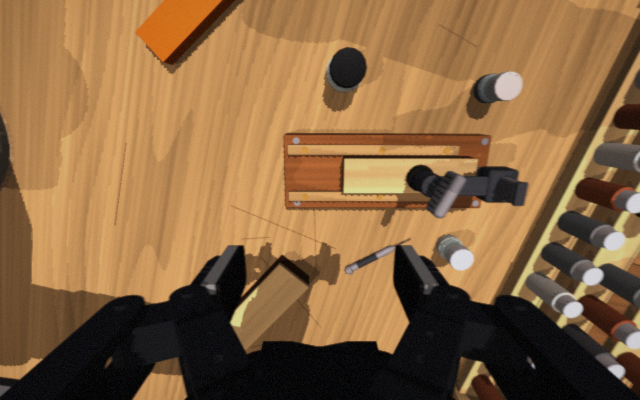

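Request:
send_rows --series '[-0.2,10.8,5,0,0,-71,1,-0.2,10.8,5,0,0,-71,1,-0.2,10.8,5,0,0,-71,1,-0.2,10.8,5,0,0,-71,1,-0.2,10.8,5,0,0,-71,1,-0.2,10.8,5,0,0,-71,1,-0.2,10.8,5,0,0,-71,1,-0.2,10.8,5,0,0,-71,1,-0.2,10.8,5,0,0,-71,1,-0.2,10.8,5,0,0,-71,1]'

```text
clock: 8.23
tcp_pos: [0.5963, 0.1211, 0.1973]
orientation: [0.001, 0.021, 1.0, 0.0]
wrist_force: [0.6, -0.4, -0.3]
finger_gap: 0.0853
```

Request:
send_rows --series '[0,0,0,0,0,-71,1,0,0,0,0,0,-71,1,0,0,0,0,0,-71,1,0,0,0,0,0,-71,1,0,0,0,0,0,-71,1,0,0,0,0,0,-71,1,0,0,0,0,0,-71,1,0,0,0,0,0,-71,1,0,0,0,0,0,-71,1,0,0,0,0,0,-71,1]'

```text
clock: 9.07
tcp_pos: [0.5962, 0.1211, 0.1973]
orientation: [0.001, -0.564, 0.826, -0.0]
wrist_force: [0.5, 0.8, -0.7]
finger_gap: 0.0855
```

Request:
send_rows --series '[0,0,0,0,0,-4.5,1,0,0,0,0,0,-8.7,1,0,0,0,0,0,-8.7,1,0,0,0,0,0,-8.7,1,0,0,0,0,0,-8.7,1,0,0,0,0,0,-8.7,1]'

```text
clock: 9.57
tcp_pos: [0.5959, 0.121, 0.1975]
orientation: [0.0, -0.622, 0.783, -0.0]
wrist_force: [0.1, -0.1, 0.1]
finger_gap: 0.0853
```

```bash
python3 - <<'E'
from h import *
i=camera_info("wrist");im=read_camera("wrist");s=get_state()
np.save("w5.npy",np.r_[i["xyz"],i["attitude"]]);cv2.imwrite("pics/w5.png",im)
q=s["orientation"];print(s["tcp_pos"],q,2*np.degrees(np.arctan2(q[2],q[1])),s["clock"],s["joint_pos"])
d=silhouettes("wrist","spindle");print([(round(e["p"],2),e["box"]) for e in d])
E
```

```text
[0.59584133 0.12102224 0.19752877] [ 9.51901582e-05 -6.21937848e-01  7.83066599e-01 -7.62361875e-05] 256.9155705032997 9.6167 [ 6.84344736e-02  3.88076194e-01  7.08390811e-02  1.25331594e+00
 -1.76677247e-05 -1.27399548e+00]
[(0.65, [300.4, 178.8, 28.2, 71.4]), (0.29, [179.8, 107.1, 43.1, 36.0])]
```

View pics/w5.png

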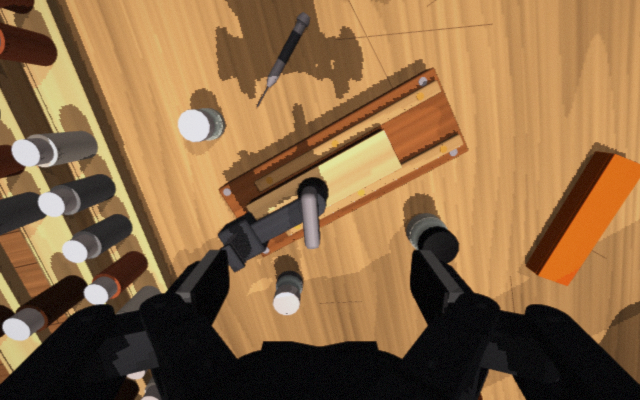

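```bash
python3 - <<'E'
import cv2
g=cv2.imread("pics/w5.png");cv2.imwrite("pics/w5c.png",cv2.resize(g[170:260,260:360],None,fx=6,fy=6,interpolation=2))
E
```

```text
(no output)
```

View pics/w5c.png

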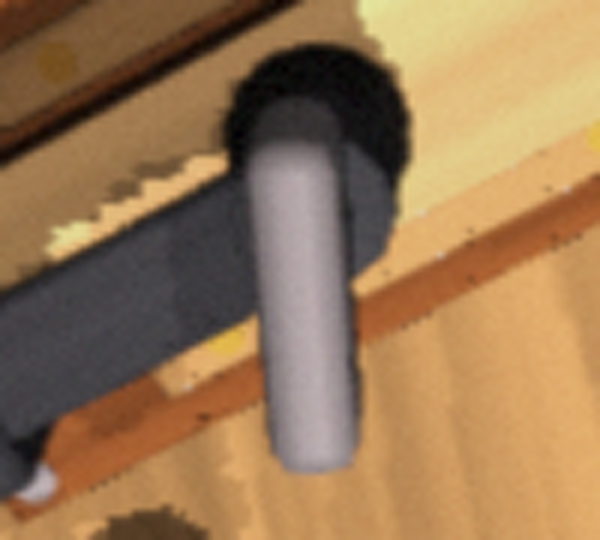

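```bash
python3 - <<'E'
from h import *
a=np.load("w5.npy");i=camera_info("wrist");i["xyz"]=a[:3];i["attitude"]=a[3:]
s=get_state();T=rot(s["orientation"]);t=s["tcp_pos"]
for z in(.139,.142,.145):
    P=[T.inv().apply(back(i,(260+u/6-.4,170+v/6-.4),z)-t) for u,v in((289,152),(315,468),(250,200),(339,200),(272,430),(357,430))]
    P=np.array(P);d=P[1]-P[0];print(z,P.round(4)[:,:2].tolist(),"len",np.hypot(*d[:2]),"ang",np.degrees(np.arctan2(d[1],d[0])),"mid",(P[0]+P[1])[:2]/2)
E
```

```text
0.139 [[0.0153, -0.0082], [-0.0238, -0.0056], [0.0096, -0.0127], [0.0096, -0.0026], [-0.0189, -0.0106], [-0.0189, -0.0005]] len 0.039142342868749826 ang 176.12744075926082 mid [-0.00427311 -0.00688658]
0.142 [[0.0161, -0.0081], [-0.0224, -0.0055], [0.0105, -0.0125], [0.0105, -0.0025], [-0.0176, -0.0105], [-0.0176, -0.0005]] len 0.038559556894471096 ang 176.12744075926082 mid [-0.00316745 -0.00678853]
0.145 [[0.0169, -0.008], [-0.021, -0.0054], [0.0114, -0.0124], [0.0114, -0.0025], [-0.0162, -0.0103], [-0.0163, -0.0005]] len 0.037976770920192394 ang 176.12744075926082 mid [-0.00206179 -0.00669047]
```

Request:
send_rows --series '[-0.35,-0.68,0,0,0,-3.9,0.55,-0.35,-0.68,1,0,0,-3.9,0.55,-0.35,-0.68,3,0,0,-3.9,0.55,-0.35,-0.68,5,0,0,-3.9,0.55,-0.35,-0.68,6.5,0,0,-3.9,0.55,-0.35,-0.68,7.5,0,0,-3.9,0.55,-0.35,-0.68,8.3,0,0,-3.9,0.55,-0.35,-0.68,8.3,0,0,-3.9,0.55]'

```text
clock: 10.33
tcp_pos: [0.6019, 0.1228, 0.1125]
orientation: [-0.001, -0.648, 0.761, 0.001]
wrist_force: [-0.7, -0.4, -0.6]
finger_gap: 0.0465
```

```bash
python3 - <<'E'
from h import *
i=camera_info("wrist");im=read_camera("wrist");s=get_state()
np.save("w6.npy",np.r_[i["xyz"],i["attitude"]]);cv2.imwrite("pics/w6.png",im[150:400,170:470].repeat(2,0).repeat(2,1))
q=s["orientation"];print(s["tcp_pos"],2*np.degrees(np.arctan2(q[2],q[1])),s["clock"],s["wrist_force"],s["ft_torque"],s["finger_gap"])
E
```

```text
[0.60261726 0.12280119 0.1137741 ] 260.8326947870041 10.3833 [ 0.0872314   0.45723857 -0.13522389] [ 0.00025551  0.02605754 -0.0493879 ] 0.0469871760283603
```

View pics/w6.png

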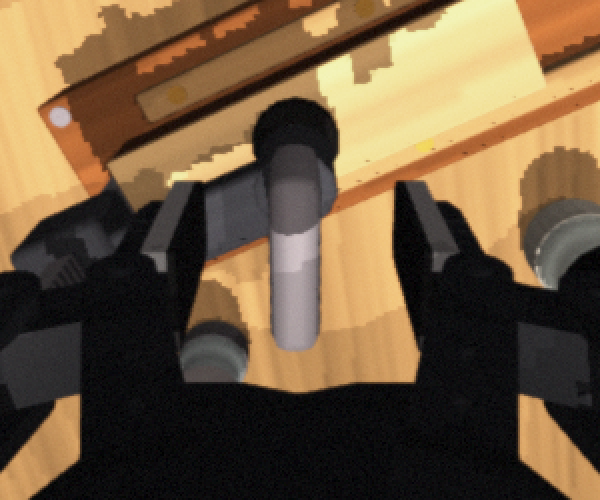

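```bash
python3 - <<'E'
from h import *
a=np.load("w6.npy");i=camera_info("wrist");i["xyz"]=a[:3];i["attitude"]=a[3:]
s=get_state();T=rot(s["orientation"]);t=s["tcp_pos"]
for z in(.139,.142,.145):print(z,T.inv().apply(back(i,(318,324.5),z)-t).round(4),T.inv().apply(back(i,(318,236),z)-t).round(4))
for x in(.021,-.021):
  p=proj(i,t+T.apply([x,0,t[2]-.142]));print((p-[170,150])*2)
E
```

```text
0.139 [-0.0215 -0.0004 -0.0252] [ 0.0211 -0.0003 -0.0252]
0.142 [-0.0192 -0.0003 -0.0282] [ 0.0224 -0.0003 -0.0282]
0.145 [-0.0168 -0.0003 -0.0312] [ 0.0236 -0.0002 -0.0312]
[[297.26695669 178.41976059]]
[[297.57956818 356.04777872]]
```

Request:
send_rows --series '[0,0,0,0,0,0,0,0,0,0,0,0,0,0,0,0,0,0,0,0,0,0,0,0,0,0,0,0,0,0,0,0,0,0,0,0,0,0,0,0,0,0]' --newtons 40

```text
clock: 10.88
tcp_pos: [0.6031, 0.1231, 0.1157]
orientation: [0.0, -0.649, 0.761, -0.0]
wrist_force: [-3.0, -0.3, 4.9]
finger_gap: 0.0104
```

```bash
python3 st.py
```

```text
11.0333 [0.60314 0.12307 0.11573] yaw 260.88 F [-3.58  0.02  6.68] M [ 0.0597  0.6604 -0.0267] std [0.0327 0.0203 0.0443] q [ 0.071 -1.341] 0.01033049064222314
along jig -3.4341223459298753 x 0.0009063798353601514
```

Request:
send_rows --series '[0,0,-0.15,0,0,5,0,0,0,-0.15,0,0,10,0,0,0,-0.15,0,0,15,0,0,0,-0.15,0,0,20,0,0,0,-0.15,0,0,20,0,0,0,-0.15,0,0,20,0]'

```text
clock: 11.53
tcp_pos: [0.6031, 0.123, 0.1157]
orientation: [-0.0, -0.508, 0.862, 0.0]
wrist_force: [-0.1, 0.9, -2.3]
finger_gap: 0.0104
```

```bash
cat > st.py <<'E'
from h import *
F=[];M=[];t=[]
for k in range(6):
    read_camera("wrist");s=get_state();F.append(s["wrist_force"]);M.append(s["ft_torque"]);t.append(s["tau"][5])
q=s["orientation"];print(round(s["clock"],2),s["tcp_pos"].round(5),"yaw",round(np.degrees(2*np.arctan2(q[2],q[1])),2),"F",np.mean(F,0).round(2),"Mz",np.mean(M,0)[2].round(4),"tau6",np.mean(t).round(4),np.std(t).round(4),"q",s["joint_pos"][[0,5]].round(3),s["finger_gap"].round(4))
E
python3 st.py
```

```text
Traceback (most recent call last):
  File "st.py", line 5, in <module>
    q=s["orientation"];print(round(s["clock"],2),s["tcp_pos"].round(5),"yaw",round(np.degrees(2*np.arctan2(q[2],q[1])),2),"F",np.mean(F,0).round(2),"Mz",np.mean(M,0)[2].round(4),"tau6",np.mean(t).round(4),np.std(t).round(4),"q",s["joint_pos"][[0,5]].round(3),s["finger_gap"].round(4))
                                                                                                                                                                                                                                                                   ^^^^^^^^^^^^^^^^^^^^^
AttributeError: 'float' object has no attribute 'round'
```

```bash
sed -i 's/s\["finger_gap"\].round(4)/round(s["finger_gap"],4)/; s/range(6)/range(3)/' st.py; python3 st.py
```

```text
11.98 [0.60306 0.12303 0.11577] yaw 240.9 F [-0.03  2.04 -4.78] Mz 0.0374 tau6 0.0293 0.0013 q [ 0.071 -0.992] 0.0104
```

Request:
send_rows --series '[0,0,0,0,0,5,0,0,0,0,0,0,10,0,0,0,0.01,0,0,15,0,0,0,0.01,0,0,20,0,0,0,0.01,0,0,20,0,0,0,0.01,0,0,20,0]'

```text
clock: 12.48
tcp_pos: [0.603, 0.123, 0.1157]
orientation: [-0.0, -0.35, 0.937, 0.0]
wrist_force: [0.2, 2.9, -5.8]
finger_gap: 0.0101
```

```bash
python3 st.py
```

```text
12.63 [0.60302 0.12302 0.11567] yaw 220.97 F [ 0.13  2.11 -6.1 ] Mz 0.0401 tau6 0.0153 0.0073 q [ 0.071 -0.644] 0.0101
```

Request:
send_rows --series '[0,0,0.04,0,0,5,0,0,0,0.05,0,0,10,0,0,0,0.05,0,0,15,0,0,0,0.05,0,0,15,0,0,0,0.05,0,0,15,0]'

```text
clock: 13.05
tcp_pos: [0.603, 0.123, 0.1156]
orientation: [-0.0, -0.225, 0.974, 0.0]
wrist_force: [-1.3, 2.8, -3.7]
finger_gap: 0.01
```

```bash
python3 st.py
```

```text
13.2 [0.60303 0.12302 0.11555] yaw 205.99 F [-1.06  3.11 -3.86] Mz 0.036 tau6 0.0189 0.0033 q [ 0.071 -0.383] 0.0103
```

Request:
send_rows --series '[0,0,0.01,0,0,5,0,0,0,0.01,0,0,10,0,0,0,0.01,0,0,15,0,0,0,0.01,0,0,15,0,0,0,0.01,0,0,15,0]'

```text
clock: 13.62
tcp_pos: [0.6031, 0.123, 0.1155]
orientation: [-0.0, -0.096, 0.995, 0.0]
wrist_force: [-1.7, 2.8, -3.2]
finger_gap: 0.0102
```

```bash
python3 st.py
```

```text
13.77 [0.60303 0.12303 0.11544] yaw 190.99 F [-1.82  3.87 -2.7 ] Mz 0.0299 tau6 0.0196 0.0025 q [ 0.071 -0.121] 0.0102
```

Request:
send_rows --series '[0,0,0.01,0,0,5,0,0,0,0.01,0,0,10,0,0,0,0.01,0,0,15,0,0,0,0.01,0,0,15,0,0,0,0.01,0,0,15,0]'

```text
clock: 14.18
tcp_pos: [0.603, 0.123, 0.1154]
orientation: [-0.0, 0.034, 0.999, 0.0]
wrist_force: [-2.2, 4.4, -2.6]
finger_gap: 0.0106
```

```bash
python3 st.py
```

```text
14.33 [0.60307 0.12301 0.11537] yaw 175.99 F [-2.86  4.16 -1.41] Mz 0.0231 tau6 0.0229 0.0039 q [0.071 0.141] 0.0104
```

Request:
send_rows --series '[0.03,0.04,0.01,0,0,5,0,0.05,0.07,0.01,0,0,10,0,0.05,0.07,0.01,0,0,15,0,0.05,0.07,0.01,0,0,15,0,0.05,0.07,0.01,0,0,15,0]'

```text
clock: 14.75
tcp_pos: [0.603, 0.1231, 0.1153]
orientation: [0.0, 0.165, 0.986, -0.0]
wrist_force: [-0.7, 0.9, -2.6]
finger_gap: 0.0103
```

```bash
python3 st.py
```

```text
14.9 [0.60301 0.12311 0.11529] yaw 160.96 F [-0.84  1.22 -2.12] Mz 0.0103 tau6 0.0176 0.0029 q [0.072 0.404] 0.0101
```

Request:
send_rows --series '[0,0,0.01,0,0,5,0,0,0,0.01,0,0,10,0,0,0,0.01,0,0,15,0,0,0,0.01,0,0,15,0,0,0,0.01,0,0,15,0]'

```text
clock: 15.32
tcp_pos: [0.603, 0.1232, 0.1152]
orientation: [0.0, 0.292, 0.956, -0.0]
wrist_force: [-0.3, 0.3, -0.5]
finger_gap: 0.0104
```

```bash
python3 st.py
```

```text
15.47 [0.60301 0.12318 0.1152 ] yaw 145.97 F [-0.72 -0.5  -1.45] Mz 0.0357 tau6 0.0219 0.0037 q [0.072 0.666] 0.0102
```

Request:
send_rows --series '[0,0,0.01,0,0,5,0,0,0,0.01,0,0,10,0,0,0,0.01,0,0,15,0,0,0,0.01,0,0,15,0,0,0,0.01,0,0,15,0]'

```text
clock: 15.88
tcp_pos: [0.603, 0.1232, 0.1151]
orientation: [0.0, 0.414, 0.91, -0.0]
wrist_force: [0.4, -1.5, -1.3]
finger_gap: 0.0103
```

```bash
python3 st.py
```

```text
16.03 [0.60303 0.12321 0.11512] yaw 130.97 F [ 0.71 -2.15 -0.88] Mz 0.0159 tau6 0.022 0.0038 q [0.072 0.927] 0.0103
```

Request:
send_rows --series '[0,0,0.01,0,0,5,0,0,0,0.01,0,0,10,0,0,0,0.01,0,0,15,0,0,0,0.01,0,0,15,0,0,0,0.01,0,0,15,0]'

```text
clock: 16.45
tcp_pos: [0.603, 0.1233, 0.115]
orientation: [0.0, 0.53, 0.848, -0.0]
wrist_force: [1.2, -2.0, -0.4]
finger_gap: 0.01
```

```bash
python3 st.py
```

```text
16.6 [0.603   0.12325 0.11502] yaw 115.97 F [ 0.24 -3.88 -0.46] Mz 0.0417 tau6 0.0217 0.0039 q [0.072 1.189] 0.0102
```

Request:
send_rows --series '[0,0,0.01,0,0,5,0,0,0,0.01,0,0,10,0,0,0,0.01,0,0,15,0,0,0,0.01,0,0,15,0,0,0,0.01,0,0,15,0]'

```text
clock: 17.02
tcp_pos: [0.603, 0.1233, 0.1149]
orientation: [0.0, 0.636, 0.772, -0.0]
wrist_force: [0.7, -4.0, 1.1]
finger_gap: 0.0101
```

```bash
python3 st.py
```

```text
17.17 [0.60298 0.12332 0.11492] yaw 100.97 F [ 0.9  -5.08  0.22] Mz 0.0173 tau6 0.0079 0.0036 q [0.072 1.451] 0.0102
```

Request:
send_rows --series '[0,0,0.01,0,0,5,0,0,0,0.01,0,0,10,0,0,0,0.01,0,0,15,0,0,0,0.01,0,0,15,0,0,0,0.01,0,0,15,0]'

```text
clock: 17.58
tcp_pos: [0.603, 0.1233, 0.1149]
orientation: [0.0, 0.732, 0.681, 0.0]
wrist_force: [1.2, -5.3, 0.7]
finger_gap: 0.0106
```

```bash
python3 st.py
```

```text
17.73 [0.60302 0.12331 0.11486] yaw 85.93 F [ 0.99 -4.81  0.76] Mz -0.0593 tau6 -0.0659 0.0083 q [0.072 1.713] 0.0107
```

```bash
cat > g.py <<'E'
from h import *
s=get_state();q=s["orientation"]
print(round(s["clock"],2),"yaw",round(np.degrees(2*np.arctan2(q[2],q[1])),2),"F",s["wrist_force"].round(1),"Mz",round(s["ft_torque"][2],3),"tau6",round(s["tau"][5],4),"w6",round(s["qvel"][5],3),s["tcp_pos"].round(5),round(s["finger_gap"],4))
E
```

Request:
send_rows --series '[-0.03,0,0,0,0,1.5,0,-0.07,0,0,0,0,3,0,-0.07,0,0,0,0,4.5,0,-0.07,0,0,0,0,6,0]'

```text
clock: 18.07
tcp_pos: [0.603, 0.1233, 0.1148]
orientation: [0.0, 0.767, 0.642, 0.001]
wrist_force: [1.6, -2.5, 0.5]
finger_gap: 0.0103
```

```bash
python3 g.py
```

```text
18.07 yaw 79.91 F [ 1.6 -2.5  0.5] Mz 0.098 tau6 -0.2373 w6 0.312 [0.60301 0.12326 0.11485] 0.0103
```

Request:
send_rows --series '[0,0,0,0,0,1.5,0,0,0,0,0,0,3,0,0,0,0.01,0,0,4.5,0,0,0,0.01,0,0,6,0]'

```text
clock: 18.4
tcp_pos: [0.603, 0.1233, 0.1148]
orientation: [0.0, 0.799, 0.601, 0.001]
wrist_force: [1.4, -2.4, 0.8]
finger_gap: 0.0102
```

```bash
python3 g.py
```

```text
18.4 yaw 73.91 F [ 1.4 -2.4  0.8] Mz 0.067 tau6 -0.2211 w6 0.31 [0.60303 0.12327 0.11482] 0.0102
```

Request:
send_rows --series '[0,0,0,0,0,1.5,0,0,0,0,0,0,3,0,0,0,0.01,0,0,4.5,0,0,0,0.01,0,0,6,0]'

```text
clock: 18.73
tcp_pos: [0.6031, 0.1233, 0.1148]
orientation: [0.0, 0.829, 0.559, 0.001]
wrist_force: [0.8, -2.9, 1.2]
finger_gap: 0.0102
```

```bash
python3 g.py
```

```text
18.73 yaw 67.91 F [ 0.8 -2.9  1.2] Mz 0.105 tau6 -0.2061 w6 0.311 [0.60305 0.12329 0.11481] 0.0102
```

Request:
send_rows --series '[0,0,0,0,0,0,0,0,0,0,0,0,0,0.35,0,0,0,0,0,0,0.35,0,0,0,0,0,0,0.35,0,0,0,0,0,-6,0.35,0,0,0,0,0,-12,0.35,0,0,0,0,0,-12,0.35,0,0,0,0,0,-12,0.35]'

```text
clock: 19.4
tcp_pos: [0.6025, 0.1232, 0.1143]
orientation: [-0.0, 0.767, 0.641, 0.0]
wrist_force: [0.1, -0.5, 0.0]
finger_gap: 0.0297
```

```bash
python3 g.py
```

```text
19.4 yaw 79.74 F [ 0.1 -0.5  0. ] Mz 0.012 tau6 -0.1971 w6 0.011 [0.60249 0.12322 0.11435] 0.0297
```

Request:
send_rows --series '[0,0,0,0,0,1.5,0.35,0,0,0,0,0,3,0.35,0,0,0,0,0,4.5,0.35,0,0,0,0,0,6,0.35]'

```text
clock: 19.73
tcp_pos: [0.6026, 0.1231, 0.1144]
orientation: [-0.0, 0.8, 0.599, 0.0]
wrist_force: [-0.7, 0.4, -0.2]
finger_gap: 0.0299
```

```bash
python3 g.py
```

```text
19.73 yaw 73.65 F [-0.7  0.4 -0.2] Mz -0.001 tau6 -0.3285 w6 0.311 [0.60258 0.1231  0.11438] 0.0299
```

Request:
send_rows --series '[0,0,0,0,0,1.5,0.35,0,0,0,0,0,3,0.35,0,0,0,0,0,4.5,0.35,0,0,0,0,0,6,0.35]'

```text
clock: 20.07
tcp_pos: [0.6026, 0.1231, 0.1144]
orientation: [-0.0, 0.831, 0.557, 0.0]
wrist_force: [-0.9, -0.3, -0.7]
finger_gap: 0.0302
```

```bash
python3 g.py
```

```text
20.07 yaw 67.64 F [-0.9 -0.3 -0.7] Mz 0.008 tau6 -0.3284 w6 0.311 [0.60258 0.12309 0.11442] 0.0302
```

Request:
send_rows --series '[0,0,0,0,0,0,0.35,0,0,0,0,0,0,0.35,0,0,0,0,0,0,0.35]'

```text
clock: 20.32
tcp_pos: [0.6026, 0.123, 0.1144]
orientation: [-0.0, 0.83, 0.558, -0.0]
wrist_force: [-0.5, 0.5, 1.3]
finger_gap: 0.0295
```

```bash
python3 g.py; python3 st.py
```

```text
20.32 yaw 67.85 F [-0.5  0.5  1.3] Mz -0.005 tau6 0.013 w6 -0.003 [0.60263 0.12298 0.11444] 0.0295
20.47 [0.60267 0.12295 0.11444] yaw 67.86 F [-0.02 -0.49  0.18] Mz 0.0112 tau6 0.0039 0.0016 q [0.071 2.028] 0.0302
```

Request:
send_rows --series '[0,0,0,0,0,0,0,0,0,-0.05,0,0,0,0,0,0,-0.1,0,0,0,0,0,0,-0.1,0,0,0,0,0,0,-0.1,0,0,0,0]' --newtons 40

```text
clock: 20.88
tcp_pos: [0.6028, 0.1228, 0.1148]
orientation: [0.0, 0.83, 0.558, -0.0]
wrist_force: [2.9, -0.3, -6.7]
finger_gap: 0.0102
```

```bash
python3 st.py
```

```text
21.03 [0.60284 0.1228  0.11488] yaw 67.86 F [ 4.35  0.02 -8.17] Mz 0.0541 tau6 0.0353 0.0004 q [0.071 2.028] 0.0102
```

Request:
send_rows --series '[0,0,0,0,0,1.5,0,0,0,0,0,0,3,0,0,0,0,0,0,4.5,0,0,0,0,0,0,6,0]'

```text
clock: 21.37
tcp_pos: [0.6028, 0.1228, 0.1148]
orientation: [0.0, 0.858, 0.514, -0.0]
wrist_force: [4.1, -0.2, -8.6]
finger_gap: 0.0102
```

```bash
python3 g.py
```

```text
21.37 yaw 61.8 F [ 4.1 -0.2 -8.6] Mz 0.064 tau6 -0.2224 w6 0.311 [0.60275 0.12281 0.11484] 0.0102
```

Request:
send_rows --series '[0,0,0,0,0,1.5,0,0,0,0,0,0,3,0,0,0,0,0,0,4.5,0,0,0,0,0,0,6,0]'

```text
clock: 21.7
tcp_pos: [0.6027, 0.1228, 0.1148]
orientation: [0.0, 0.884, 0.468, -0.0]
wrist_force: [4.4, -0.4, -10.3]
finger_gap: 0.0103
```

```bash
python3 g.py
```

```text
21.7 yaw 55.8 F [  4.4  -0.4 -10.3] Mz 0.093 tau6 -0.2074 w6 0.312 [0.60271 0.12285 0.11482] 0.0103
```

Request:
send_rows --series '[0,0,0,0,0,1.5,0,0,0,0,0,0,3,0,0,0,0,0,0,4.5,0,0,0,0,0,0,6,0]'

```text
clock: 22.03
tcp_pos: [0.6027, 0.1228, 0.1148]
orientation: [-0.0, 0.907, 0.421, -0.0]
wrist_force: [3.9, 0.2, -8.6]
finger_gap: 0.0107
```

```bash
python3 g.py
```

```text
22.03 yaw 49.8 F [ 3.9  0.2 -8.6] Mz 0.154 tau6 -0.1925 w6 0.313 [0.60267 0.12283 0.11479] 0.0107
```

Request:
send_rows --series '[0,0,0.03,0,0,1.5,0,0,0,0.06,0,0,3,0,0,0,0.09,0,0,4.5,0,0,0,0.12,0,0,6,0]'

```text
clock: 22.37
tcp_pos: [0.6027, 0.1229, 0.1147]
orientation: [0.0, 0.928, 0.373, 0.0]
wrist_force: [1.6, -2.2, -1.7]
finger_gap: 0.0102
```

```bash
python3 g.py;python3 st.py
```

```text
22.37 yaw 43.81 F [ 1.6 -2.2 -1.7] Mz 0.19 tau6 -0.1467 w6 0.313 [0.60273 0.12289 0.11473] 0.0102
22.52 [0.60271 0.12292 0.11469] yaw 43.9 F [ 1.82 -0.4  -2.29] Mz 0.0183 tau6 0.1267 0.0602 q [0.071 2.446] 0.0103
```

Request:
send_rows --series '[0,0,0,0,0,1.5,0,0,0,0,0,0,3,0,0,0,0,0,0,4.5,0,0,0,0,0,0,6,0]'

```text
clock: 22.85
tcp_pos: [0.6027, 0.1229, 0.1147]
orientation: [0.0, 0.946, 0.324, 0.0]
wrist_force: [1.4, -1.2, -2.7]
finger_gap: 0.0105
```

```bash
python3 g.py
```

```text
22.85 yaw 37.86 F [ 1.4 -1.2 -2.7] Mz 0.163 tau6 -0.1399 w6 0.31 [0.60271 0.12295 0.11468] 0.0105
```

```bash
python3 - <<'E'
import numpy as np
y=np.array([79.91,73.91,67.91,61.8,55.8,49.8,43.81,37.86])
t=np.array([-.2373,-.2211,-.2061,-.2224,-.2074,-.1925,-.1467,-.1399])+.3285
Fz=np.array([.5,.8,1.1,-8.6,-9,-9.2,-2,-2.5])
A=np.c_[np.ones(8),-y,Fz];p,r,*_=np.linalg.lstsq(A,t,rcond=None);print(p,(t-A@p).round(4))
print("touch yaw (d=.035)",(p[0]-.035)/p[1],(p[0]-.03)/p[1],(p[0]-.04)/p[1])
s=.1/45;b=np.linalg.lstsq(A[:,[0,2]],t-s*A[:,1],rcond=None)[0];print(b,(b[0]-.035)/s)
E
```

```text
[0.30106837 0.00265939 0.00352621] [ 0.0009  0.0001 -0.0019 -0.0003  0.0002 -0.0002  0.0043 -0.003 ]
touch yaw (d=.035) 100.04874463790736 101.92887686645257 98.16861240936215
[0.27319584 0.00293234] 107.18812858462033
```

Request:
send_rows --series '[0,0,0.01,0,0,1.5,0,0,0,0.02,0,0,3,0,0,0,0.03,0,0,4.5,0,0,0,0.03,0,0,6,0,0,0,0.03,0,0,7.5,0,0,0,0.03,0,0,9,0,0,0,0.03,0,0,10.5,0,0,0,0.03,0,0,12,0]'

```text
clock: 23.52
tcp_pos: [0.6027, 0.123, 0.1147]
orientation: [0.0, 0.975, 0.224, 0.0]
wrist_force: [1.0, -0.5, -1.4]
finger_gap: 0.0101
```

```bash
python3 g.py
```

```text
23.52 yaw 25.87 F [ 1.  -0.5 -1.4] Mz 0.262 tau6 -0.1106 w6 0.311 [0.60268 0.12302 0.11466] 0.0101
```

Request:
send_rows --series '[0,0,0,0,0,1.5,0,0,0,0.01,0,0,3,0,0,0,0.01,0,0,4.5,0,0,0,0.01,0,0,6,0]'

```text
clock: 23.85
tcp_pos: [0.6027, 0.123, 0.1146]
orientation: [-0.0, 0.985, 0.173, 0.0]
wrist_force: [1.0, -0.4, -0.5]
finger_gap: 0.0104
```

```bash
python3 g.py
```

```text
23.85 yaw 19.87 F [ 1.  -0.4 -0.5] Mz 0.236 tau6 -0.0794 w6 0.311 [0.60265 0.12303 0.11463] 0.0104
```

Request:
send_rows --series '[0,0,0,0,0,1.5,0,0,0,0,0,0,3,0,0,0,0,0,0,4.5,0,0,0,0,0,0,6,0,0,0,0,0,0,7,0,0,0,0,0,0,7.3,0,0,0,0,0,0,7.3,0,0,0,0,0,0,7.3,0]'

```text
clock: 24.52
tcp_pos: [0.6027, 0.1231, 0.1146]
orientation: [-0.0, 0.994, 0.11, 0.0]
wrist_force: [-1.3, -0.5, 4.3]
finger_gap: 0.0106
```

```bash
python3 st.py
```

```text
24.67 [0.6027  0.1231  0.11457] yaw 12.61 F [-1.31 -0.2   5.77] Mz 0.216 tau6 0.2578 0.0029 q [0.071 2.993] 0.01
```

Request:
send_rows --series '[0,0,0,0,0,0,0.15,0,0,0,0,0,0,0.3,0,0,0,0,0,0,0.45,0,0,0,0,0,0,0.5,0,0,0,0,0,0,0.5,0,0,-2,0,0,0,0.5,0,0,-5,0,0,0,0.5,0,0,-8,0,0,0,0.5,0,0,-11,0,0,0,0.5,0,0,-13,0,0,0,0.5]'

```text
clock: 25.5
tcp_pos: [0.6034, 0.123, 0.247]
orientation: [0.0, 0.994, 0.109, 0.002]
wrist_force: [1.2, 0.8, 0.6]
finger_gap: 0.0424
```

Request:
send_rows --series '[-14,0,-3,0,0,0,0.5,-14,0,-3,0,0,0,0.5,-14,0,-3,0,0,0,0.5,-14,0,-3,0,0,0,0.5,-14,0,-3,0,0,0,0.5,-14,0,-3,0,0,0,0.5,-14,0,-3,0,0,0,0.5]'

```text
clock: 26.08
tcp_pos: [0.4669, 0.0925, 0.2739]
orientation: [0.0, 0.994, 0.109, 0.001]
wrist_force: [-0.7, -0.1, 0.2]
finger_gap: 0.0426
```

```bash
python3 st.py; python3 - <<'E'
from h import *
a=read_camera("wrist");b=read_camera("top")
i=camera_info("wrist");np.save("w7.npy",np.r_[i["xyz"],i["attitude"]])
cv2.imwrite("pics/w7.png",a);b=cv2.resize(b[130:250,220:400],None,fx=4,fy=4,interpolation=2);cv2.imwrite("pics/t7.png",b)
E
```

```text
26.23 [0.46689 0.09254 0.27318] yaw 12.57 F [ 0.42 -0.16  0.08] Mz -0.0033 tau6 0.0008 0.0001 q [0.027 2.949] 0.0428
```

View pics/w7.png

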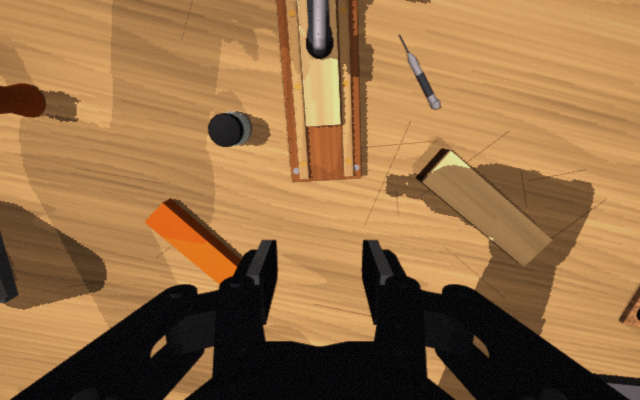

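```bash
python3 - <<'E'
from h import *
a=np.load("w7.npy");i=camera_info("wrist");i["xyz"]=a[:3];i["attitude"]=a[3:]
n=back(i,(323,126),.054);b=back(i,(327,179),.03);print("near end jig x",-.155+np.linalg.norm(n[:2]-b[:2]))
E
```

```text
near end jig x -0.0873482215538503
```

View pics/t7.png

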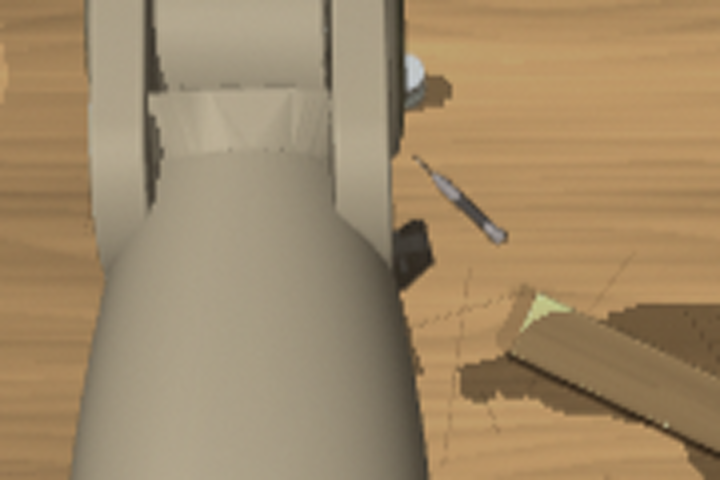

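```bash
python3 -c "
from workcell import *
print(hand_in())"
```

```text
the job is handed in; nothing more can be done
None
```

The plinth is home against the bar and clamped, the arm is clear, and the job was handed in at about 26 s of the 72 s allowed.

- **Plinth:** I slid it about 26 mm along the bed with the shut fingers until the bar stopped it dead, at about 11 N. The last wrist picture put its near end at jig x ≈ -87 mm. The nominal figure is -85 mm, which is within what I can measure.
- **Clamp:** I turned the key clockwise about 248° in all, regrasping once. I worked out the point of touch from the torque at the last joint, after correcting for some up-and-down pull on the key. I put it at tool yaw 102.5°.
    - **Final position:** I stopped at 12.6°, a quarter turn past that. The holding torque there was about 0.25 N m, against the 0.235 N m expected.

**Doubts:**
- **Touch point:** My estimates of it disagreed, ranging from about 100° to 107°. The quarter turn is therefore good to a few degrees, not exact. A single touch reading was blurred because I was pulling up on the key with about 9 N; I eased that off and took more readings.
- **Bystanders:** In the last wrist picture the varnish pot, pin vice and the spare blocks stood as before. The arm hid most of the jig in the last top view. I did not recheck the left paint jar, the holder or the brush at the end, but nothing came near them.

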